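Spot-check the air in a small temperature chamber

TASK

The lid of the small temperature chamber has been left open: lower it gently until it is fully shut. Then take the slim air probe (the one with the taller handle) from its stand and lower its stem straight down through the guide hole in the lid, without touching the lid or chamber, because metal contact would spoil the air reading. Finish still holding the probe upright and still, its stem centred in the hole, with the dark depth band on the stem level with the top of the hole; leave the other probe and the things around alone.

Things in the scene. Friction and masses are not known exactly. Their poses are not given: they have to be found in the camera images.
- chamber: the small temperature chamber, a fixed white-cased instrument 126 (x) x 196 (y) x 106 mm high with a black front; origin at the centre of its underside on the worktop, x points from its front face to its back, y to its left, z up. A square panel controller sits in the right half of the front (at y -55) and stands out 7 mm; the lid covers the left half. The round air well under the lid is centred at x 0, y +35, 76 mm across, floor at z 21, mouth at z 106
- lid (a joint): the chamber's lid, hinged along the chamber's y axis at its back edge: 0 = fully shut, grows as it opens upward (stop at 1.75 rad), about 1 to 1.35 rad at the start. Grey panel 116 long x 108 wide x 14 mm thick, reaching 117 mm forward from the hinge axis, with a black finger lip 60 mm wide and 8 mm thick standing out 16 mm further in front. A friction hinge: it stays where it is left, and needs roughly 2 to 4 N at the front edge to be pushed down
- lid_hinge (a point): point on the lid's hinge axis, in the middle of the lid's width, level with the lid's underside (chamber x 57.5, y 35, z 108); its axes turn with the lid: -x points along the lid to its front edge, y along the hinge, z out of the lid's upper face
- lid_lip (a point): middle of the front edge of the lid's finger lip, 133 mm from the hinge axis along the lid and 10 mm above the level of its underside; axes as lid_hinge
- port (a point): centre of the guide hole at its upper rim, on the lid: a steel bush with a bore 16 mm across and 30 mm long, with a flange 38 mm across that stands 4 mm above the lid's face; 57.5 mm from the hinge axis. z points along the bore, out of the lid (straight up when shut, the rim then 126 mm above the worktop); axes as lid_hinge
- air_probe: the air probe (loose, about 80 g): a grey round handle 24 mm across and 78 mm tall with a small readout window, and below it a steel stem 6 mm across and 100 mm long. Stands upright in the stand, handle resting on its top plate. Origin on the axis where the flat underside of the handle meets the stem; z runs up the handle (top at z +78, stem end at z -100)
- probe_tip (a point): lower end of the air probe's stem, 100 mm below the handle's underside; z up along the probe
- probe_mark (a point): middle of the dark depth band (5 mm wide) on the air probe's stem, 62 mm above the tip and 38 mm below the handle; z up along the probe
- stand: fixed aluminium probe stand, base 90 (x) x 150 (y) mm, top plate 50 x 137 mm, its upper face at z 112; two bores 13 mm across at y +36 and y -36, open space under the plate. Origin at the centre of its underside, z up. The two probes stand in either bore
- block_probe: the other probe in the stand, to be left there: shorter, thicker grey handle 34 mm across and 45 mm tall, stem 9 mm across and 60 mm long. Origin where handle meets stem, z up
- solder_spool: blue spool of solder, 58 mm across, 36 mm high, standing behind the work; origin at the centre of its underside
- insert_1: brass insert, upright cylinder 26 mm across, 45 mm high, behind the work; origin at the centre of its underside
- aperture_ring_2: flat aluminium ring 75 mm across, 12 mm high, lying behind the work; origin at the centre of its underside
- pen: pen 135 mm long, 17 mm thick, lying behind the work; origin at the centre of its underside
There are look-alikes about, which are no part of the job. Leave any red look-alike of the air_probe alone.

How it is judged:
On the way, in this order (a step that is already met when the one before it is completed fails the run):
1. the lid is fully shut (value of joint lid below 0.03 rad and contact force between air_probe and the fingers below 0.1 N), for 0.2 s.
2. the probe's tip has come down through the guide hole of the shut lid (value of joint lid below 0.03 rad and z of probe_tip in the frame of port below -0.032 m and horizontal distance between probe_tip and port below 0.008 m), for 0.1 s.
At the end, for the whole second after the job is handed in: The lid is shut (under 0.03 rad); the gripper holds the air probe, which touches neither lid nor chamber, upright within 0.07 rad and at rest, its depth band within 6 mm of the height of the guide hole's upper rim, the stem within 3 mm of the hole's axis at the band and within 4.5 mm at the tip (value of joint lid below 0.03 rad and z of probe_mark in the frame of port between -0.006 and 0.006 m and horizontal distance between probe_mark and port below 0.003 m and horizontal distance between probe_tip and port below 0.0045 m and angle between air_probe's own z axis and vertical below 0.07 rad and contact force between air_probe and the fingers above 1 N and contact force between air_probe and chamber below 0.1 N and linear speed of air_probe below 0.01 m/s and angular speed of air_probe below 0.1 rad/s); the arm keeps its last pose, push and grip.
It fails at once if the air probe touches the lid or the chamber (contact force between air_probe and chamber above 0.3 N).
It fails at once if the lid is slammed (faster than 3 rad/s) (velocity of joint lid below -3 rad/s).
It fails at once if the other probe is pulled out of its place or knocked over (distance of block_probe from where it was at the start of the episode above 0.015 m or angle between block_probe's own z axis and vertical above 0.3 rad).
It fails at once if a bystander is shoved (distance of any of solder_spool, insert_1, aperture_ring_2, pen from where it was at the start of the episode above 0.03 m).
It also fails if it takes over 69 s, if anything falls off the work surface, if the arm or the gripper's body presses on something with over 40 N, if the wrist force passes 120 N, or if a joint passes its speed limit or range.

ROBOT

A 7-joint arm with a two-finger parallel gripper is mounted at the origin on a cart in front of the work surface, level with it; the furniture and walls round the work are solid. World frame = base frame: x ahead of the robot, y to its left, z up, the work surface at z = 0. Lengths are in m, angles in rad, forces in N, time in s.
With the tool pointing down it reaches from about 0.425 to 0.875 m from the base axis. Payload 8.4 kg.
Tool frame: the origin (TCP) lies midway between the tips of the shut fingers; the grasp point (between the pads) lies 19 mm behind it; z points along the fingers, y is the line along which they close (so a half turn about z gives the same grasp; the last joint's range is limited). The gripper opens to 87 mm and grips with 3 to 60 N. Pads are 19 mm wide; open, the fingers measure 117 mm over their backs; the gripper's body (75 mm by 190 mm) begins 51 mm behind the grasp point.
Start: joints at [-1.426, 0.333, 0.04, 1.465, -0.013, 1.343, -0.059], TCP at [0.157, 0.631, 0.223] pointing down, gripper open.
Joint ranges: [-2.58, 2.58], [-0.38, 2.09], [-1.3, 1.39], [0.25, 2.4], [-1.5, 4.64], [0.08, 2.09], [-2.65, 2.65]. Speed limits (rad/s): [2.22, 2.22, 2.79, 2.79, 3.14, 3.14, 3.14].

INTERFACE

Orientations are given as a unit quaternion [x, y, z, w].
In Python, from cell import * gives the robot as it stands.
- The arm moves only by the tool play_rows, never from a script. Its argument "targets" is a list that holds one entry, the list of rows, each a list of 6 numbers: the shift along the tool's x, y, z in m, then the turn, a rotation vector about the tool's x, y, z in rad. In form: [[[dx, dy, dz, ax, ay, az], ...]]. A call has 1 to 8 rows; each row is the pose to reach, as a shift and turn from the pose commanded when the call began, along the tool's axes at that moment; what a row does not reach only later rows make up. A row lasts 1/12 s, in which the tool goes at most 41.7 mm and 7.16 degrees, less where a joint would pass 70% of its speed; a pose out of reach is approached as far as the arm can. A call with a gripper value outside its range is refused whole. "claw" is the opening, from 0 (shut) to 1 (fully open), set as the call begins (left out, the last holds). The fingers move at their own pace and stop on an object; "force" is the grip in N (left out, the last holds). Time passes only in rows, so rows that repeat a pose let the fingers close. It gives the time, the measured TCP pose, the force, the opening and the grip force at its end, in the units of the state.
- get_obs(): the state, without advancing time (a new reading comes with each control period).
- camera(name): name is "scene" or "top"; returns the picture (480x640x3 uint8, red, green, blue); there is no depth.
- camera_params(name): a dict with "vertical_fov" (degrees; the focal length in pixels is half the picture's height over the tangent of half this angle, whatever the lens; pixels are square), "cx", "cy" (the principal point, pixels), "k1" (the pictures are not rectified: a ray, as slopes to the right and down, at radius r is drawn at 1 + k1 r^2 times it, then the intrinsics apply), "rvec" (rotation vector, rad) and "tvec" (3), from world to camera coordinates, as OpenCV has them. Camera axes: x right, y down, z forward; pixel columns grow to the right and rows downward; lengths in m; the calibration is good to about 2 mm. A picture is of the moment at which its call begins. camera_params takes no time and is no camera call.
- finish_job(): hands the job in; it is judged then, once.
The state is a dict: "clock": time; "q": joint angles; "joint_vel": joint speeds; "joint_efforts": joint torques, N m; "eef_pos": TCP position; "eef_rot": TCP orientation; "force": force on the tool from outside, world axes, zero at the start; "moment": the same for the moment, N m; "finger_gap": finger opening in m; "finger_force": force on a finger pad.
Only numpy, scipy, OpenCV 4.12 (cv2) and the standard library are available. Lean on these libraries where they do the work, as an engineer would, in place of code of your own. Each camera call takes 0.05 s, during which the arm holds its last target. There are 200 camera calls.

## Working session

There is one attempt and no reset: what is moved stays moved. The work goes in short steps, Python scripts to look and compute and a tool call to move; the robot and the scene stay as the last step left them, time stands still between calls to the robot, and variables do not carry over. Pictures are saved under pics/ and viewed, at most 10 in all, crops included, and the job is handed in when it is done.

Besides the shell and the picture viewer there is one more tool, called after "Call:" as name([rows], argument=value, ...), one row to a line, values as JSON. play_rows: Moves the arm, as the interface text tells. Its arguments: {"type":"object","properties":{"targets":{"type":"array","items":{"type":"array","items":{"type":"array","items":{"type":"number"}}}},"claw":{"type":"number"},"force":{"type":"number"}},"required":["targets"]}

```bash
mkdir -p pics; ls; python3 - <<'E'
from cell import *
import cv2
for n in("scene","top"):
    cv2.imwrite(f"pics/{n}0.png",camera(n)[:,:,::-1]); print(n,camera_params(n))
o=get_obs();print(o)
E
```

```text
pics
scene {'vertical_fov': 50.72435960380152, 'cx': 321.30030312109005, 'cy': 240.68724445678282, 'k1': -0.08392575973445969, 'rvec': array([ 2.16278632, -1.01885255,  0.44445881]), 'tvec': array([-0.32807283,  0.40070019,  0.55016515])}
top {'vertical_fov': 57.34789014170749, 'cx': 312.964263685527, 'cy': 233.93632070018697, 'k1': -0.038028263229393636, 'rvec': array([ 2.17871697, -2.21576398,  0.12196838]), 'tvec': array([0.0455677 , 0.56469607, 0.8914106 ])}
{'clock': 0.1, 'q': array([-1.42621314,  0.33383917,  0.03986863,  1.4661858 , -0.01338945,
        1.34329265, -0.05850572]), 'joint_vel': array([ 7.62060828e-05, -2.06184802e-03,  8.58986840e-04, -2.47361113e-03,
        6.01787716e-04, -2.50813685e-03,  1.63882404e-03]), 'joint_efforts': array([ 3.96133808e-03, -6.57819557e+01,  1.33980777e+00, -4.04712439e+01,
       -5.98583138e-02,  4.08568047e-02,  9.77242530e-05]), 'eef_pos': array([0.15681782, 0.63036236, 0.22174739]), 'eef_rot': array([ 1.21597177e-01,  9.92579263e-01, -7.28726192e-04, -3.58525296e-05]), 'force': array([ 1.23007842, -0.71031631, -0.19428337]), 'moment': array([ 0.02404393, -0.00533471, -0.01460208]), 'finger_force': 0.0, 'finger_gap': 0.08707066203746827}
```

View pics/scene0.png

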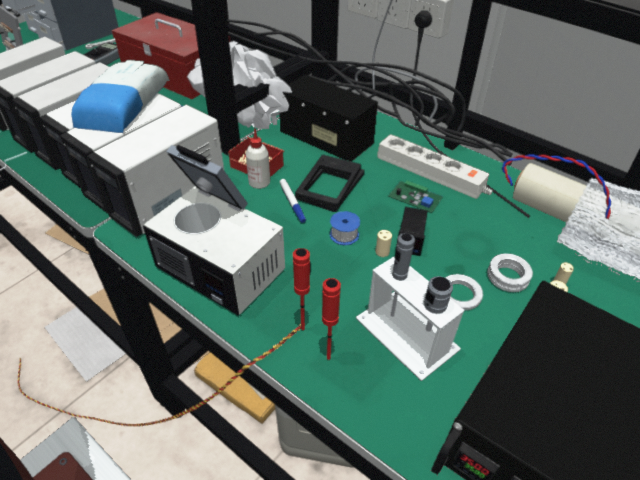

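View pics/top0.png

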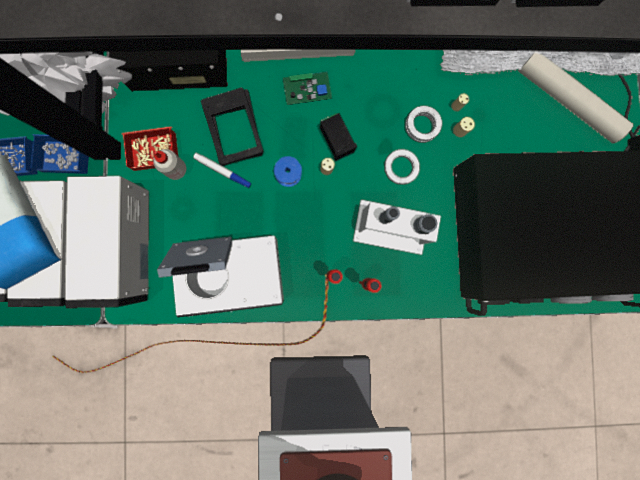

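Both views show the chamber (top ≈(228,275)) with its lid open. The stand is at ≈(397,225) in the top view. Candidates for the air probe in the scene view:
- slim grey handle at (403,255)
- thick grey handle at (438,292), the block probe
- red look-alikes at (302,270) and (331,300)

I choose the slim grey one at (403,255), which is ≈(390,214) in the top view, and check it in a close crop.

```bash
cat > h.py <<'E'
import numpy as np, cv2
from cell import *
from scipy.spatial.transform import Rotation as R
P={}
for n in("scene","top"):
    c=camera_params(n); f=240/np.tan(np.radians(c["vertical_fov"]/2))
    P[n]=(f,c["cx"],c["cy"],c["k1"],R.from_rotvec(c["rvec"]).as_matrix(),np.array(c["tvec"]))
def proj(n,p):
    f,cx,cy,k,M,t=P[n]; c=np.atleast_2d(p)@M.T+t; s=c[:,:2]/c[:,2:]
    s=s*(1+k*(s**2).sum(1,keepdims=True)); return s*f+[cx,cy]
def ray(n,uv):
    f,cx,cy,k,M,t=P[n]; d=(np.array(uv,float)-[cx,cy])/f; s=d.copy()
    for _ in range(20): s=d/(1+k*(s@s))
    v=M.T@np.array([*s,1]); return -M.T@t, v/np.linalg.norm(v)
def onz(n,uv,z):
    o,d=ray(n,uv); return o+d*(z-o[2])/d[2]
def cross(uvs,uvt):
    A=[];b=[];L=[ray("scene",uvs),ray("top",uvt)]
    for o,d in L:
        Q=np.eye(3)-np.outer(d,d);A.append(Q);b.append(Q@o)
    x=np.linalg.lstsq(np.vstack(A),np.hstack(b),rcond=None)[0]
    return x,[np.linalg.norm(a@x-c) for a,c in zip(A,b)]
def crop(n,x,y,w,h,k,out,im=None):
    im=camera(n) if im is None else im
    cv2.imwrite(out,cv2.resize(im[y:y+h,x:x+w,::-1],None,fx=k,fy=k,interpolation=cv2.INTER_CUBIC))
E
python3 - <<'E'
from h import *
a=cv2.imread("pics/top0.png");s=cv2.imread("pics/scene0.png")
t1=cv2.resize(a[190:265,345:445],(400,300),interpolation=3);t2=cv2.resize(s[225:325,365:465],(400,300) if 0 else (400,400),interpolation=3)[:300]
t3=cv2.resize(a[230:320,155:290],(400,267),interpolation=3);t3=np.vstack([t3,np.zeros((33,400,3),np.uint8)])
t4=cv2.resize(s[140:310,140:290],(340,385),interpolation=3)[:300];t4=np.hstack([t4,np.zeros((300,60,3),np.uint8)])
cv2.imwrite("pics/c1.png",np.vstack([np.hstack([t1,t2]),np.hstack([t3,t4])]))
print(proj("top",[[.157,.631,.22],[.5,0,0],[.5,.3,0]]),proj("scene",[.157,.631,.22]))
E
```

```text
[[-54.79587971 487.7665018 ]
 [330.18467341 265.19993751]
 [187.80789504 267.6619549 ]] [[-116.06399897  164.53599919]]
```

View pics/c1.png

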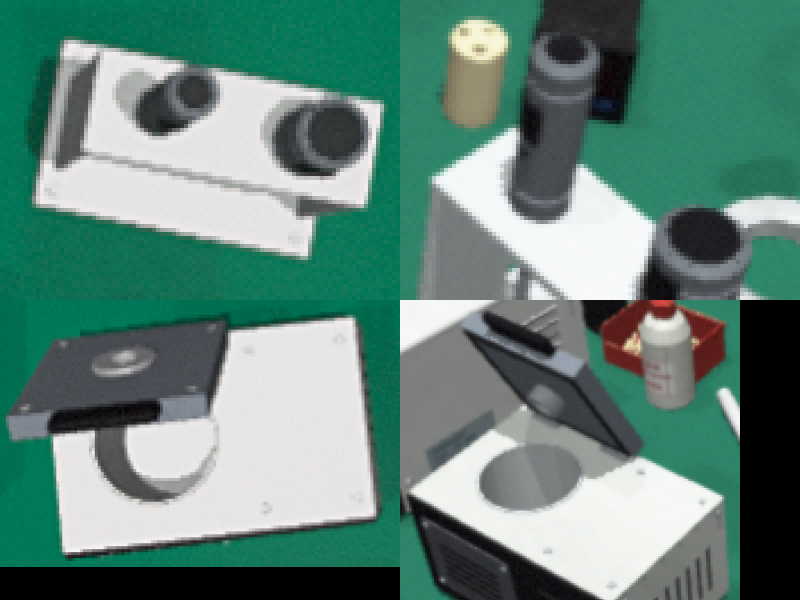

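The crop confirms the slim tall grey handle, with its readout window, in the stand's left bore. Its cap is at top (394,212) and scene (405,237). The chamber top corners and lid lip are clear, so I compute poses.

```bash
cat >> h.py <<'E'
def fit2d(L,W):
    "rigid 2D fit W = Rz(a) L + t"
    L=np.array(L,float);W=np.array(W)[:,:2];l=L-L.mean(0);w=W-W.mean(0)
    a=np.arctan2((l[:,0]*w[:,1]-l[:,1]*w[:,0]).sum(),(l*w).sum()); c,s=np.cos(a),np.sin(a);M=np.array([[c,-s],[s,c]])
    t=W.mean(0)-M@L.mean(0);return a,t,M,(L@M.T+t-W)
E
python3 - <<'E'
from h import *
k=135/400
C=[(155+k*u-.3,230+k*v-.3) for u,v in[(355,17),(377,218),(65,254)]]
W=[onz("top",c,.106) for c in C]
a,t,M,r=fit2d([(.063,-.098),(-.063,-.098),(-.063,.098)],W);print("chamber",a,t,r*1000)
S=[(345+u/4-.4,190+v/4-.4) for u,v in[(100,50),(383,102),(365,207),(88,155)]]
b,ts,Ms,r=fit2d([(.025,.0685),(.025,-.0685),(-.025,-.0685),(-.025,.0685)],[onz("top",c,.112) for c in S]);print("stand",b,ts,r*1000)
print("bore",ts+Ms@[0,.036])
tp=(345+195/4-.4,190+89/4-.4);sc=(365+166/4-.4,225+48/4-.4)
print("top",onz("top",tp,.19),onz("scene",sc,.19),cross(sc,tp))
hinge=np.array([*(t+M@[.0575,.035]),.108]);print("port",t+M@[0,.035])
f=np.array([*(M@[-1,0]),0]);z=np.array([0,0,1.])
for q in(1,1.1,1.2,1.3):
    lip=hinge+(.133*np.cos(q)-.010*np.sin(q))*f+z*(.133*np.sin(q)+.010*np.cos(q))
    print(q,lip,proj("top",lip),proj("scene",lip))
E
```

```text
chamber 0.09880459973690206 [0.48397535 0.20267285] [[-0.7581103   0.05571197]
 [ 0.67624935 -0.07855413]
 [ 0.08186094  0.02284215]]
stand -0.19514397465109723 [ 0.57888215 -0.13220634] [[-0.40519954 -0.61193288]
 [-0.37717672 -0.16178904]
 [ 0.44754799 -1.19634735]
 [ 0.33482828  1.97006927]]
bore [ 0.58586283 -0.09688963]
top [ 0.58806763 -0.09675211  0.19      ] [ 0.58458635 -0.09510677  0.19      ] (array([ 0.58713605, -0.09565031,  0.1888358 ]), [np.float64(0.0016824712072267447), np.float64(0.0016824712072266443)])
port [0.48052281 0.23750215]
1 [0.47460631 0.23691566 0.22531866] [[191.95470962 282.77061915]] [[184.18207003 160.91408232]]
1.1 [0.48657693 0.23810228 0.23106654] [[190.33001613 275.2887068 ]] [[189.15219883 153.99760468]]
1.2 [0.49905877 0.23933957 0.23558478] [[188.84860881 267.37525604]] [[194.44740704 147.65688805]]
1.3 [0.51192713 0.24061518 0.23882823] [[187.53635491 259.14761502]] [[199.98619739 141.97253996]]
```

```bash
cat >> h.py <<'E'
def rows(targets,yaw=None):
    "world TCP targets -> tool rows; yaw=world angle of tool y (deg), tool down; from measured pose"
    o=get_obs();Rm=R.from_quat(o["eef_rot"]);p=o["eef_pos"]
    print("p",p.round(4),"F",o["force"].round(1),"gap",round(o["finger_gap"],4),"t",o["clock"],"yaw",np.degrees(np.arctan2(*Rm.as_matrix()[[1,0],1])).round(1))
    rv=np.zeros(3)
    if yaw is not None:
        y=np.radians(yaw);Y=np.array([np.cos(y),np.sin(y),0]);Z=np.array([0,0,-1.]);rv=(Rm.inv()*R.from_matrix(np.c_[np.cross(Y,Z),Y,Z])).as_rotvec()
    for t in np.atleast_2d(targets): print(Rm.inv().apply(t-p).round(4),rv.round(3))
E
python3 - <<'E'
from h import *
rows([[.157,.63,.36],[.36,.46,.36],[.50,.33,.36],[.61,.25,.36]],95.7)
E
```

```text
p [0.1568 0.6304 0.2217] F [ 1.2 -0.7 -0.2] gap 0.0871 t 0.1 yaw 76.0
[-0.0003 -0.0005 -0.1383] [-0.001 -0.    -0.343]
[-0.2383 -0.1165 -0.1381] [-0.001 -0.    -0.343]
[-0.4056 -0.2088 -0.1379] [-0.001 -0.    -0.343]
[-0.5316 -0.2599 -0.1378] [-0.001 -0.    -0.343]
```

Call:
play_rows([
  [[0, 0, -0.04, 0, 0, 0], [0, 0, -0.08, 0, 0, 0], [0, 0, -0.12, 0, 0, -0.1], [-0.03, -0.015, -0.138, 0, 0, -0.2], [-0.065, -0.032, -0.138, 0, 0, -0.3], [-0.1, -0.05, -0.138, 0, 0, -0.343], [-0.135, -0.067, -0.138, 0, 0, -0.343], [-0.17, -0.084, -0.138, 0, 0, -0.343]],
], claw=0)

```text
clock: 0.77
eef_pos: [0.3028, 0.5066, 0.3603]
eef_rot: [-0.05, 0.999, -0.0, -0.0]
force: [0.9, -0.0, -0.0]
finger_gap: 0.0415
finger_force: 0.0
```

```bash
python3 -c "
from h import *
rows([[.36,.46,.36],[.5,.33,.36],[.61,.25,.36]],95.7)"
```

```text
p [0.3028 0.5066 0.3603] F [ 0.9 -0.  -0. ] gap 0.0415 t 0.7667 yaw 95.7
[-0.0523 -0.0521  0.0004] [-0. -0.  0.]
[-0.1787 -0.1954  0.0004] [-0. -0.  0.]
[-0.2802 -0.2859  0.0004] [-0. -0.  0.]
```

Call:
play_rows([
  [[-0.026, -0.026, 0, 0, 0, 0], [-0.052, -0.052, 0, 0, 0, 0], [-0.078, -0.08, 0, 0, 0, 0], [-0.104, -0.108, 0, 0, 0, 0], [-0.13, -0.136, 0, 0, 0, 0], [-0.156, -0.164, 0, 0, 0, 0], [-0.182, -0.192, 0, 0, 0, 0], [-0.21, -0.22, 0, 0, 0, 0]],
])

```text
clock: 1.43
eef_pos: [0.5332, 0.3086, 0.3605]
eef_rot: [-0.05, 0.999, -0.0, -0.0]
force: [-0.2, -0.2, 0.5]
finger_gap: 0.0009
finger_force: 0.0
```

```bash
python3 - <<'E'
from h import *
h=np.array([.5379,.2432,.108]);f=np.array([-.9951,-.0986,0]);z=np.array([0,0,1.])
# refined hinge from chamber pose
a=.0988;h[:2]=np.array([.48398,.20267])+np.array([[np.cos(a),-np.sin(a)],[np.sin(a),np.cos(a)]])@[.0575,.035];print(h)
r=.1
def tip(q,r=.1,g=0): return h+f*(r*np.cos(q)-(.014+g)*np.sin(q)-.0095)+z*(r*np.sin(q)+(.014+g)*np.cos(q))
pre=tip(1.15,.1,.02)
rows([pre+[0,0,.16],pre]+[tip(q) for q in np.arange(1.15,-.01,-.115)],95.7)
E
```

```text
[0.53774721 0.24317108 0.108     ]
p [0.5332 0.3086 0.3605] F [-0.2 -0.2  0.5] gap 0.0009 t 1.4333 yaw 95.7
[ 0.0023 -0.0655 -0.0127] [ 0. -0.  0.]
[ 0.0022 -0.0655  0.1473] [ 0. -0.  0.]
[ 0.0205 -0.0655  0.1555] [ 0. -0.  0.]
[ 0.0314 -0.0655  0.1594] [ 0. -0.  0.]
[ 0.0419 -0.0655  0.1644] [ 0. -0.  0.]
[ 0.0516 -0.0655  0.1707] [ 0. -0.  0.]
[ 0.0606 -0.0655  0.178 ] [ 0. -0.  0.]
[ 0.0687 -0.0655  0.1864] [ 0. -0.  0.]
[ 0.0758 -0.0655  0.1956] [ 0. -0.  0.]
[ 0.0818 -0.0655  0.2055] [ 0. -0.  0.]
[ 0.0866 -0.0655  0.2161] [ 0. -0.  0.]
[ 0.0901 -0.0655  0.2271] [ 0. -0.  0.]
[ 0.0924 -0.0655  0.2385] [ 0. -0.  0.]
```

Call:
play_rows([
  [[0.0, -0.035, 0, 0, 0, 0], [0, -0.0655, 0, 0, 0, 0], [0, -0.0655, 0.04, 0, 0, 0], [0, -0.0655, 0.08, 0, 0, 0], [0, -0.0655, 0.115, 0, 0, 0], [0.002, -0.0655, 0.147, 0, 0, 0], [0.012, -0.0655, 0.151, 0, 0, 0], [0.02, -0.0655, 0.155, 0, 0, 0]],
])

```text
clock: 2.1
eef_pos: [0.5177, 0.2421, 0.2031]
eef_rot: [-0.049, 0.999, -0.001, -0.001]
force: [4.7, 0.8, -0.1]
finger_gap: 0.0004
finger_force: 1.8
```

Call:
play_rows([
  [[0.005, 0, 0.002, 0, 0, 0], [0.011, 0, 0.004, 0, 0, 0], [0.016, 0, 0.0065, 0, 0, 0], [0.021, 0, 0.009, 0, 0, 0], [0.026, 0, 0.012, 0, 0, 0], [0.031, 0, 0.015, 0, 0, 0], [0.036, 0, 0.019, 0, 0, 0], [0.04, 0, 0.023, 0, 0, 0]],
])

```text
clock: 2.77
eef_pos: [0.4784, 0.239, 0.1824]
eef_rot: [-0.05, 0.999, 0.0, -0.0]
force: [0.4, -0.9, 4.7]
finger_gap: -0.0001
finger_force: 1.6
```

```bash
python3 - <<'E'
from h import *
rows([.5,.23,.2],95.7)
a=camera("top")[150:330,120:300];b=camera("scene")[100:280,110:290]
cv2.imwrite("pics/l1.png",cv2.resize(np.hstack([a,b])[:,:,::-1],(800,400)))
E
```

```text
p [0.4784 0.239  0.1824] F [ 0.4 -0.9  4.7] gap -0.0001 t 2.7667 yaw 95.7
[-0.0206 -0.0111 -0.0176] [ 0. -0. -0.]
```

View pics/l1.png

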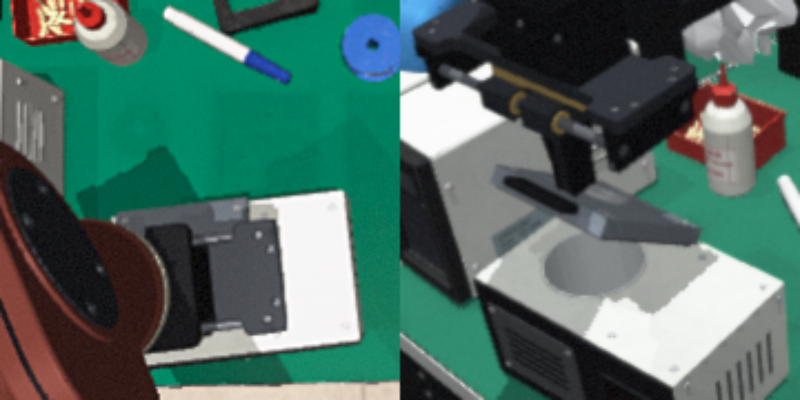

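The lid is coming down under the shut fingers, now at about 0.5 rad (fingers at ≈(575,165) in the picture). I continue along the arc.

Call:
play_rows([
  [[0.005, 0, 0.005, 0, 0, 0], [0.009, 0, 0.01, 0, 0, 0], [0.013, 0, 0.015, 0, 0, 0], [0.016, 0, 0.02, 0, 0, 0], [0.019, 0, 0.025, 0, 0, 0], [0.022, 0, 0.03, 0, 0, 0], [0.025, 0, 0.036, 0, 0, 0], [0.027, 0, 0.042, 0, 0, 0]],
])

```text
clock: 3.53
eef_pos: [0.452, 0.2364, 0.14]
eef_rot: [-0.05, 0.999, 0.0, 0.0]
force: [-0.5, 0.4, 2.1]
finger_gap: 0.0006
finger_force: 1.3
```

Call:
play_rows([
  [[0.001, 0, 0.005, 0, 0, 0], [0.002, 0, 0.01, 0, 0, 0], [0.003, 0, 0.014, 0, 0, 0], [0.003, 0, 0.016, 0, 0, 0], [0.003, 0, 0.018, 0, 0, 0], [0.003, 0, 0.0195, 0, 0, 0], [0.003, 0, 0.0195, 0, 0, 0]],
])

```text
clock: 4.12
eef_pos: [0.449, 0.2359, 0.1223]
eef_rot: [-0.049, 0.999, 0.0, -0.0]
force: [-8.7, -4.3, 18.5]
finger_gap: 0.0006
finger_force: 9.1
```

Call:
play_rows([
  [[0, 0, -0.01, 0, 0, 0], [0, 0, -0.05, 0, 0, 0], [0, 0, -0.09, 0, 0, 0], [0, 0, -0.13, 0, 0, 0], [0, 0, -0.17, 0, 0, 0], [0, 0, -0.21, 0, 0, 0], [0, 0, -0.24, 0, 0, 0], [0, 0, -0.24, 0, 0, 0]],
], claw=0.8)

```text
clock: 4.78
eef_pos: [0.4513, 0.2366, 0.3679]
eef_rot: [-0.049, 0.999, 0.003, 0.004]
force: [0.6, -0.3, 0.2]
finger_gap: 0.0461
finger_force: 0.0
```

```bash
python3 - <<'E'
from h import *
print(get_obs()["q"].round(2))
rows([.587,-.096,.36],168.8);rows([.587,-.096,.36],-11.2)
E
```

```text
[-0.86 -0.01  0.29  1.57  0.    1.57  1.1 ]
p [0.4513 0.2366 0.3679] F [ 0.6 -0.3  0.2] gap 0.0461 t 4.7833 yaw 95.6
[-0.1023 -0.3443  0.0072] [-1.000e-03  1.000e-02 -1.277e+00]
p [0.4513 0.2366 0.3679] F [ 0.6 -0.3  0.2] gap 0.0461 t 4.7833 yaw 95.6
[-0.1023 -0.3443  0.0072] [1.100e-02 1.000e-03 1.865e+00]
```

Call:
play_rows([
  [[-0.006, -0.021, 0, 0, 0, 0.116], [-0.013, -0.043, 0, 0, 0, 0.232], [-0.019, -0.064, 0, 0, 0, 0.348], [-0.026, -0.086, 0, 0, 0, 0.464], [-0.032, -0.108, 0, 0, 0, 0.58], [-0.039, -0.13, 0, 0, 0, 0.696], [-0.045, -0.151, 0, 0, 0, 0.812], [-0.051, -0.172, 0, 0, 0, 0.93]],
])

```text
clock: 5.45
eef_pos: [0.5175, 0.0684, 0.3612]
eef_rot: [0.406, 0.914, -0.0, 0.0]
force: [0.6, -0.4, -1.0]
finger_gap: 0.0696
finger_force: 0.0
```

```bash
python3 - <<'E'
from h import *
rows([.587,-.096,.36],-11.2)
for n in("scene","top"): cv2.imwrite(f"pics/{n}1.png",camera(n)[:,:,::-1])
a=cv2.imread("pics/top1.png")[190:340,150:350];b=cv2.imread("pics/scene1.png")[150:300,130:330]
cv2.imwrite("pics/l2.png",np.hstack([cv2.resize(x,(400,300),interpolation=3) for x in(a,b)]))
E
```

```text
p [0.5175 0.0684 0.3612] F [ 0.6 -0.4 -1. ] gap 0.0696 t 5.45 yaw 42.0
[-0.1686 -0.0585  0.0012] [0.    0.    0.929]
```

View pics/l2.png

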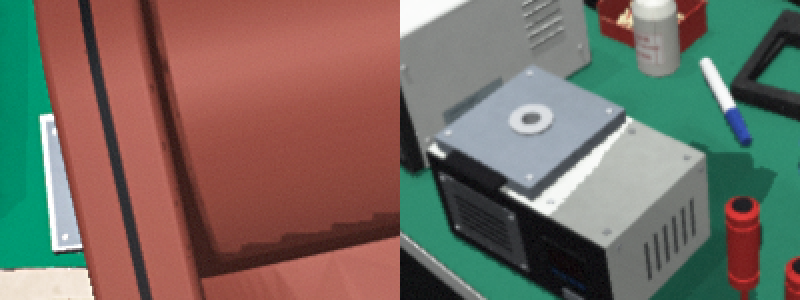

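The lid is shut. In the scene view the flange and hole are centred at ≈(195.3,209.3); the arm hides them in the top view. Next I move above the probe.

Call:
play_rows([
  [[-0.021, -0.007, 0, 0, 0, 0.116], [-0.042, -0.015, 0, 0, 0, 0.232], [-0.063, -0.022, 0, 0, 0, 0.348], [-0.084, -0.029, 0, 0, 0, 0.464], [-0.105, -0.036, 0, 0, 0, 0.58], [-0.126, -0.044, 0, 0, 0, 0.696], [-0.147, -0.051, 0, 0, 0, 0.812], [-0.1686, -0.0585, 0, 0, 0, 0.929]],
])

```text
clock: 6.22
eef_pos: [0.588, -0.0943, 0.3611]
eef_rot: [0.772, 0.636, 0.0, 0.0]
force: [0.8, 0.5, -0.8]
finger_gap: 0.0696
finger_force: 0.0
```

```bash
python3 - <<'E'
from h import *
rows([[.587,-.096,.36],[.587,-.096,.152]],-11.2)
a=camera("top");s=camera("scene")
cv2.imwrite("pics/top2.png",a[:,:,::-1]);cv2.imwrite("pics/scene2.png",s[:,:,::-1])
print("port est z126:",onz("scene",(195.3,209.3),.126))
x=cv2.resize(a[220:320,140:300,::-1],(480,300),interpolation=3);y=cv2.resize(s[180:330,340:500,::-1],(320,300),interpolation=3)
cv2.imwrite("pics/l3.png",np.hstack([x,y]))
E
```

```text
p [ 0.588  -0.0943  0.3611] F [ 0.8  0.5 -0.8] gap 0.0696 t 6.2167 yaw -11.0
[-0.0018 -0.0007  0.0011] [ 0.    -0.     0.003]
[-0.0018 -0.0007  0.2091] [ 0.    -0.     0.003]
port est z126: [0.47705224 0.23777717 0.126     ]
```

View pics/l3.png

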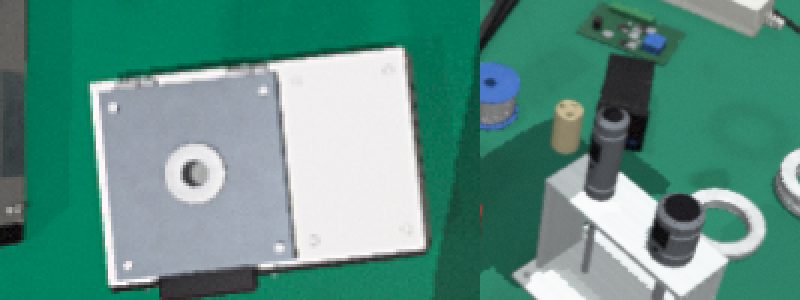

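The lid is flat on the chamber. In the top view the hole is at ≈(204.5,277.5). The gripper is above the probe, whose cap is at scene ≈(405,237). I descend.

Call:
play_rows([
  [[-0.001, 0, 0.03, 0, 0, 0], [-0.0018, -0.0007, 0.06, 0, 0, 0], [-0.0018, -0.0007, 0.09, 0, 0, 0], [-0.0018, -0.0007, 0.12, 0, 0, 0], [-0.0018, -0.0007, 0.15, 0, 0, 0], [-0.0018, -0.0007, 0.18, 0, 0, 0], [-0.0018, -0.0007, 0.205, 0, 0, 0], [-0.0018, -0.0007, 0.205, 0, 0, 0]],
])

```text
clock: 6.98
eef_pos: [0.5835, -0.0938, 0.1511]
eef_rot: [0.769, 0.639, -0.003, -0.003]
force: [-1.5, 0.8, -0.1]
finger_gap: 0.0697
finger_force: 0.0
```

```bash
python3 - <<'E'
from h import *
rows([[.587,-.096,.156]],-11.2)
for n,(x,y,w,h) in {"top":(176,248,58,58),"scene":(165,188,60,42)}.items():
    im=cv2.imread(f"pics/{n}{'2'}.png")[y:y+h,x:x+w].astype(int)
    # flange: neutral bright; lid bluish
    g=cv2.cvtColor(im.astype(np.uint8),cv2.COLOR_BGR2HSV)
    m=((g[...,1]<22)&(g[...,2]>140)).astype(np.uint8)
    cs,_=cv2.findContours(m,cv2.RETR_EXTERNAL,cv2.CHAIN_APPROX_NONE)
    for c in cs:
        if cv2.contourArea(c)>60:
            e=cv2.fitEllipse(c);uv=(e[0][0]+x,e[0][1]+y);print(n,cv2.contourArea(c),uv,e[1],onz(n,uv,.126))
E
```

```text
p [ 0.5835 -0.0938  0.1511] F [-1.5  0.8 -0.1] gap 0.0697 t 6.9833 yaw -10.6
[-0.0016  0.0038 -0.005 ] [-0.008  0.001  0.011]
top 329.5 (204.28245544433594, 277.46277046203613) (20.427637100219727, 20.67928123474121) [0.48101142 0.23854855 0.126     ]
scene 247.5 (195.07327842712402, 209.14801025390625) (14.40282154083252, 22.104238510131836) [0.47706324 0.238364   0.126     ]
```

Call:
play_rows([
  [[0, 0.002, -0.002, 0, 0, 0], [0, 0.002, -0.002, 0, 0, 0]],
])

```text
clock: 7.15
eef_pos: [0.5898, -0.0957, 0.1601]
eef_rot: [0.77, 0.638, 0.001, 0.001]
force: [-0.9, 0.3, 0.9]
finger_gap: 0.0697
finger_force: 0.0
```

```bash
python3 - <<'E'
from h import *
rows([[.587,-.096,.154]],-11.2)
a=camera("top");s=camera("scene")
x=cv2.resize(a[170:270,340:460,::-1],(360,300),interpolation=3);y=cv2.resize(s[180:330,330:490,::-1],(320,300),interpolation=3)
cv2.imwrite("pics/l4.png",np.hstack([x,y]))
E
```

```text
p [ 0.5898 -0.0957  0.1601] F [-0.9  0.3  0.9] gap 0.0697 t 7.15 yaw -10.7
[-0.0008 -0.0027  0.0061] [ 0.002 -0.     0.008]
```

View pics/l4.png

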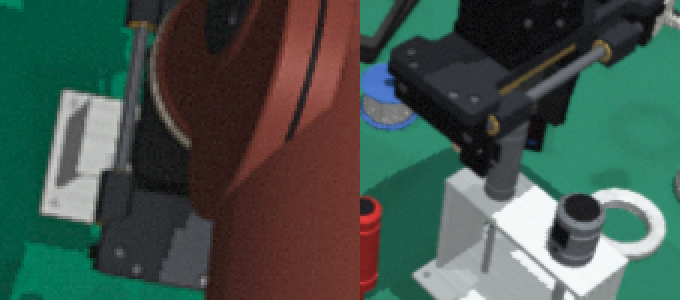

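The fingers straddle the slim handle (scene ≈(405,250)), clear of the block probe. I settle and close.

Call:
play_rows([
  [[0, -0.002, 0.003, 0, 0, 0], [0, -0.002, 0.003, 0, 0, 0], [0, -0.002, 0.003, 0, 0, 0], [0, -0.002, 0.003, 0, 0, 0], [0, -0.002, 0.003, 0, 0, 0], [0, -0.002, 0.003, 0, 0, 0]],
], claw=0.45)

```text
clock: 7.75
eef_pos: [0.5865, -0.0957, 0.1551]
eef_rot: [0.771, 0.637, 0.0, 0.0]
force: [-0.3, -0.1, 0.7]
finger_gap: 0.0413
finger_force: 0.0
```

Call:
play_rows([
  [[0, 0, 0, 0, 0, 0], [0, 0, 0, 0, 0, 0], [0, 0, 0, 0, 0, 0], [0, 0, 0, 0, 0, 0], [0, 0, 0, 0, 0, 0], [0, 0, 0, 0, 0, 0], [0, 0, 0, 0, 0, 0], [0, 0, 0, 0, 0, 0]],
], claw=0, force=20)

```text
clock: 8.42
eef_pos: [0.5865, -0.0957, 0.155]
eef_rot: [0.771, 0.637, -0.0, -0.0]
force: [-0.6, -0.5, -0.1]
finger_gap: 0.0236
finger_force: 19.9
```

Call:
play_rows([
  [[0, 0, -0.01, 0, 0, 0], [0, 0, -0.035, 0, 0, 0], [0, 0, -0.07, 0, 0, 0], [0, 0, -0.105, 0, 0, 0], [0, 0, -0.14, 0, 0, 0], [0, 0, -0.18, 0, 0, 0], [0, 0, -0.22, 0, 0, 0], [0, 0, -0.25, 0, 0, 0]],
])

```text
clock: 9.08
eef_pos: [0.5863, -0.096, 0.4095]
eef_rot: [0.771, 0.637, 0.001, 0.001]
force: [1.7, -0.9, -1.4]
finger_gap: 0.0238
finger_force: 19.9
```

```bash
python3 - <<'E'
from h import *
rows([[.481,.238,.405],[.481,.238,.350]],42);print(get_obs()["finger_force"])
E
```

```text
p [ 0.5863 -0.096   0.4095] F [ 1.7 -0.9 -1.4] gap 0.0238 t 9.0833 yaw -10.8
[ 0.3082 -0.1662  0.0042] [ 0.003  0.001 -0.922]
[ 0.3082 -0.1664  0.0592] [ 0.003  0.001 -0.922]
19.932301350636408
```

Call:
play_rows([
  [[0.019, -0.01, 0, 0, 0, -0.058], [0.038, -0.021, 0, 0, 0, -0.116], [0.058, -0.031, 0, 0, 0, -0.174], [0.077, -0.042, 0, 0, 0, -0.232], [0.096, -0.052, 0, 0, 0, -0.29], [0.116, -0.062, 0, 0, 0, -0.348], [0.135, -0.073, 0, 0, 0, -0.406], [0.154, -0.083, 0, 0, 0, -0.464]],
])

```text
clock: 9.75
eef_pos: [0.5333, 0.072, 0.4059]
eef_rot: [0.602, 0.798, 0.0, 0.0]
force: [1.1, 0.5, -0.7]
finger_gap: 0.0235
finger_force: 19.9
```

```bash
python3 - <<'E'
from h import *
rows([[.479,.238,.41]],42)
E
```

```text
p [0.5333 0.072  0.4059] F [ 1.1  0.5 -0.7] gap 0.0235 t 9.75 yaw 15.9
[ 0.1746 -0.0066 -0.0041] [ 0.001  0.    -0.455]
```

Call:
play_rows([
  [[0.022, -0.001, 0, 0, 0, -0.057], [0.044, -0.002, 0, 0, 0, -0.114], [0.066, -0.002, 0, 0, 0, -0.171], [0.088, -0.003, 0, 0, 0, -0.228], [0.11, -0.004, 0, 0, 0, -0.285], [0.132, -0.005, 0, 0, 0, -0.342], [0.154, -0.006, 0, 0, 0, -0.4], [0.1746, -0.0066, 0, 0, 0, -0.455]],
])

```text
clock: 10.42
eef_pos: [0.4793, 0.2397, 0.405]
eef_rot: [0.405, 0.914, -0.0, -0.0]
force: [-0.4, 0.3, -1.0]
finger_gap: 0.0235
finger_force: 19.9
```

Call:
play_rows([
  [[0, 0, 0.02, 0, 0, 0], [0, 0, 0.04, 0, 0, 0], [0, 0, 0.06, 0, 0, 0], [0, 0, 0.08, 0, 0, 0], [0, 0, 0.09, 0, 0, 0], [0, 0, 0.09, 0, 0, 0], [0, 0, 0.09, 0, 0, 0], [0, 0, 0.09, 0, 0, 0]],
])

```text
clock: 11.08
eef_pos: [0.4806, 0.2379, 0.3164]
eef_rot: [0.408, 0.913, 0.001, 0.0]
force: [-0.4, 0.6, -0.5]
finger_gap: 0.0235
finger_force: 19.9
```

```bash
python3 - <<'E'
from h import *
o=get_obs();rows([[.479,.238,.308]],42);print(o["joint_vel"].round(3).tolist(),o["eef_rot"])
s=camera("scene");cv2.imwrite("pics/scene3.png",s[:,:,::-1])
print(proj("scene",o["eef_pos"]-[0,0,.143]),proj("scene",o["eef_pos"]-[0,0,.043]),onz("scene",(195.07,209.15),.126))
crop("scene",150,130,100,100,6,"pics/l5.png",s)
E
```

```text
p [0.4806 0.2379 0.3164] F [-0.4  0.6 -0.5] gap 0.0235 t 11.0833 yaw 41.9
[ 0.0012 -0.0011  0.0084] [ 0.002  0.    -0.002]
[0.002, -0.005, 0.002, -0.005, -0.002, -0.001, -0.002] [4.07857376e-01 9.13045326e-01 6.37703210e-04 4.32979218e-04]
[[192.28710764 185.71511172]] [[181.41734137 131.91458918]] [0.47705641 0.23836432 0.126     ]
```

View pics/l5.png

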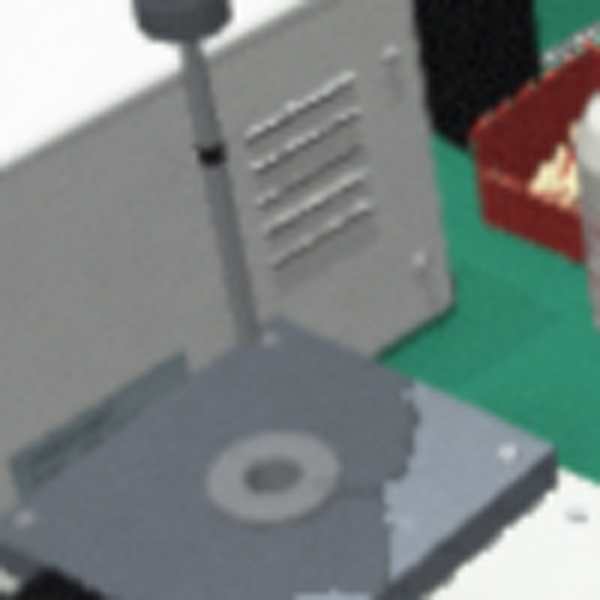

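The stem hangs straight over the lid. The dark band is at (184.4,155.4), the tip at ≈(191.1,186.9) and the flange centre at (195.1,209.1).

```bash
python3 - <<'E'
from h import *
p=get_obs()["eef_pos"]
s=cv2.imread("pics/scene3.png").astype(int)
# stem axis: per-row centre, dark-band centroid
g=s.sum(2)/3
r=g[150:162,178:192];w=np.clip(75-r,0,None);yy,xx=np.mgrid[150:162,178:192]
mk=np.array([(w*xx).sum(),(w*yy).sum()])/w.sum();print("mark",mk,proj("scene",p-[0,0,.081]))
tip=np.array([191.1,186.9])
def rep(uv,dz):
    x=onz("scene",uv,p[2]+dz);print(dz,(x-p)[:2]*1000)
rep(mk,-.081);rep(tip,-.143)
port=onz("scene",(195.1,209.15),.126);print("port",port)
for uv,dz in((mk,-.081),(tip,-.143)): print("move",(port-onz("scene",uv,p[2]+dz))[:2]*1000)
E
```

```text
mark [184.85552408 155.5108593 ] [[185.80171203 153.38775672]]
-0.081 [-4.5308782  -3.25911796]
-0.143 [-3.36998765 -0.93297856]
port [0.4770885  0.23832588 0.126     ]
move [0.92349397 3.78112572]
move [-0.23739658  1.45498632]
```

```bash
python3 - <<'E'
from h import *
rows([[.481,.239,.278]],42)
E
```

```text
p [0.4807 0.2378 0.3165] F [ 0.8 -0.6 -1. ] gap 0.0232 t 11.1333 yaw 41.8
[0.0007 0.001  0.0385] [ 0.002  0.    -0.003]
```

Call:
play_rows([
  [[0, 0.0005, 0.008, 0, 0, 0], [0.0005, 0.001, 0.016, 0, 0, 0], [0.0007, 0.001, 0.024, 0, 0, 0], [0.0007, 0.001, 0.032, 0, 0, 0], [0.0007, 0.001, 0.0385, 0, 0, 0], [0.0007, 0.001, 0.0385, 0, 0, 0], [0.0007, 0.001, 0.0385, 0, 0, 0], [0.0007, 0.001, 0.0385, 0, 0, 0]],
])

```text
clock: 11.8
eef_pos: [0.4806, 0.2386, 0.2768]
eef_rot: [0.408, 0.913, 0.0, 0.0]
force: [-0.2, -0.0, -1.3]
finger_gap: 0.0234
finger_force: 19.9
```

```bash
python3 - <<'E'
from h import *
rows([[.481,.239,.278]],42)
p=get_obs()["eef_pos"]
s=camera("scene");cv2.imwrite("pics/scene4.png",s[:,:,::-1])
print(proj("scene",p-[0,0,.143]),proj("scene",p-[0,0,.081]))
crop("scene",170,160,50,65,9,"pics/l6.png",s)
E
```

```text
p [0.4806 0.2386 0.2768] F [-0.2 -0.  -1.3] gap 0.0234 t 11.8 yaw 41.8
[ 0.      0.0006 -0.0012] [ 0.     0.    -0.003]
[[195.86086332 204.43436338]] [[189.67024541 174.24717886]]
```

View pics/l6.png

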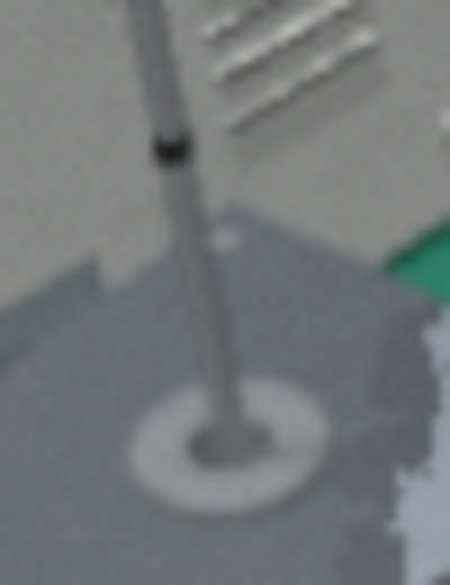

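```bash
python3 - <<'E'
from h import *
for uv in((196.1,207.2),(196.1,207.6),(196.1,208.1)): print(onz("scene",uv,.126))
print(P and [-(P[n][4].T@P[n][5]) for n in P])
g=cv2.imread("pics/scene4.png").astype(int).sum(2)/3
r=g[170:183,182:196];w=np.clip(85-r,0,None);yy,xx=np.mgrid[170:183,182:196]
print((w*xx).sum()/w.sum(),(w*yy).sum()/w.sum())
E
```

```text
[0.48142894 0.24086031 0.126     ]
[0.48075574 0.24007495 0.126     ]
[0.47991587 0.23909521 0.126     ]
[array([ 0.11486484, -0.31866809,  0.67537458]), array([0.49461076, 0.06675821, 0.9308461 ])]
188.653371320038 176.35232668566002
```

```bash
python3 - <<'E'
from h import *
rows([[.4808,.2393,.207]],None)
E
```

```text
p [0.4807 0.2386 0.277 ] F [ 0.9 -0.1 -0.2] gap 0.0236 t 11.85 yaw 41.8
[0.0004 0.0005 0.07  ] [0. 0. 0.]
```

Call:
play_rows([
  [[0.0004, 0.0005, 0, 0, 0, 0], [0.0004, 0.0005, 0.004, 0, 0, 0], [0.0004, 0.0005, 0.009, 0, 0, 0], [0.0004, 0.0005, 0.014, 0, 0, 0], [0.0004, 0.0005, 0.019, 0, 0, 0], [0.0004, 0.0005, 0.024, 0, 0, 0], [0.0004, 0.0005, 0.028, 0, 0, 0], [0.0004, 0.0005, 0.03, 0, 0, 0]],
])

```text
clock: 12.52
eef_pos: [0.4803, 0.239, 0.2457]
eef_rot: [0.408, 0.913, -0.0, -0.0]
force: [0.6, -0.0, 0.0]
finger_gap: 0.0236
finger_force: 19.9
```

Call:
play_rows([
  [[0, 0, 0.003, 0, 0, 0], [0, 0, 0.008, 0, 0, 0], [0, 0, 0.014, 0, 0, 0], [0, 0, 0.02, 0, 0, 0], [0, 0, 0.026, 0, 0, 0], [0, 0, 0.032, 0, 0, 0], [0, 0, 0.037, 0, 0, 0], [0, 0, 0.037, 0, 0, 0]],
])

```text
clock: 13.18
eef_pos: [0.48, 0.2389, 0.2082]
eef_rot: [0.408, 0.913, -0.001, -0.0]
force: [-0.4, -0.5, -0.8]
finger_gap: 0.0236
finger_force: 19.9
```

```bash
python3 - <<'E'
from h import *
rows([[.4808,.2393,.207]],None)
p=get_obs()["eef_pos"]
s=camera("scene");cv2.imwrite("pics/scene5.png",s[:,:,::-1])
print(proj("scene",p-[0,0,.143]),proj("scene",p-[0,0,.081]))
crop("scene",170,175,50,50,11,"pics/l7.png",s)
E
```

```text
p [0.48   0.2389 0.2082] F [-0.4 -0.5 -0.8] gap 0.0236 t 13.1833 yaw 41.8
[-0.0002  0.0008  0.0012] [0. 0. 0.]
[[201.73271653 234.55538465]] [[196.10700437 207.56214545]]
```

View pics/l7.png

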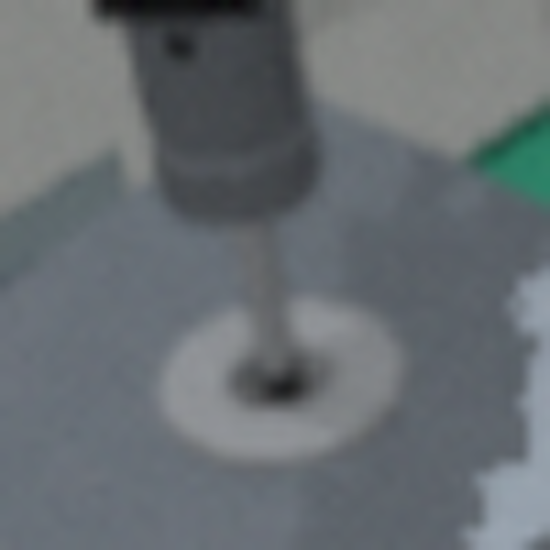

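The dark band sits at ≈(279,380) in the crop, inside the hole. The flange centre is at ≈(281,380), so it is centred and level, with no contact force. I settle and hand in.

Call:
play_rows([
  [[0, 0, 0, 0, 0, 0], [0, 0, 0, 0, 0, 0], [0, 0, 0, 0, 0, 0], [0, 0, 0, 0, 0, 0], [0, 0, 0, 0, 0, 0], [0, 0, 0, 0, 0, 0]],
])

```text
clock: 13.73
eef_pos: [0.4806, 0.2392, 0.2097]
eef_rot: [0.408, 0.913, 0.0, 0.0]
force: [0.1, 0.2, -1.5]
finger_gap: 0.0233
finger_force: 19.9
```

```bash
python3 - <<'E'
from h import *
rows([[.4808,.2393,.207]],None);print(abs(get_obs()["joint_vel"]).max())
print(finish_job())
E
```

```text
p [0.4806 0.2392 0.2097] F [ 0.1  0.2 -1.5] gap 0.0233 t 13.7333 yaw 41.8
[-0.0001  0.0002  0.0027] [0. 0. 0.]
0.0015509799218112845
the job is handed in; nothing more can be done
None
```

I handed the job in at 13.7 s with the lid shut and the gripper holding the air probe upright and still in the guide hole. In the last picture the stem was centred with the band at the rim; settling afterwards raised it about 1.5 mm, to a reading about 3 mm above my target (6 mm allowed). No verdict came back.

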